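# Shut the battery box and start its crank bolt

## Robot

A 7-joint arm with a two-finger parallel gripper is mounted at the origin on the work surface. World frame = base frame: x ahead of the robot, y to its left, z up, the work surface at z = 0. Lengths are in m, angles in rad, forces in N, time in s.
With the tool pointing down it reaches from about 0.4 to 0.85 m from the base axis. Payload 4.5 kg.
Tool frame: the origin (TCP) lies midway between the tips of the shut fingers; the grasp point (between the pads) lies 19 mm behind it; z points along the fingers, y is the line along which they close (so a half turn about z gives the same grasp; the last joint's range is limited). The gripper opens to 88 mm and grips with 3 to 60 N. Pads are 18 mm wide; open, the fingers measure 123 mm over their backs; the gripper's body (75 mm by 187 mm) begins 45 mm behind the grasp point.
Start: joints at [-1.294, 0.689, -0.195, 1.565, 0.157, 0.902, -0.215], TCP at [0.15, 0.607, 0.239] pointing down, gripper open.
Joint ranges: [-3.01, 3.01], [-0.46, 2.08], [-1.47, 1.51], [0.13, 2.56], [-1, 4.14], [0.04, 2.09], [-2.66, 2.66]. Speed limits (rad/s): [2.57, 2.57, 3.14, 3.14, 3.14, 3.14, 3.14].

## Interface

Orientations are given as a unit quaternion [x, y, z, w].
In Python, from plant import r, eyes, finish_job gives the robot as it stands. The module is installed in compiled form; this text tells all that it offers.
- The arm moves only by the tool move_arm, never from a script. Its argument "motion" is a list of rows, each a list of 7 numbers: the shift along the tool's x, y, z in mm, then the turn, a rotation vector about the tool's x, y, z in degrees, then the closure, from 0 (fully open) to 1 (shut). A call has 1 to 5 rows; each row is the pose to reach, as a shift and turn from the pose commanded when the call began, along the tool's axes at that moment; what a row does not reach only later rows make up. A row lasts 1/8 s, in which the tool goes at most 62.5 mm and 10.7 degrees, less where a joint would pass 70% of its speed; a pose out of reach is approached as far as the arm can. A call with a gripper value outside its range is refused whole. The fingers move at their own pace and stop on an object; "newtons" is the grip in N (left out, the last holds). Time passes only in rows, so rows that repeat a pose let the fingers close. It gives the time, the measured TCP pose, the force, the opening and the grip force at its end, in the units of the state.
- r.get_state(): the state, without advancing time (a new reading comes with each control period).
- eyes.snapshot(name): name is "scene" or "top" or "wrist"; returns a dict with "frame" (420x560x3 uint8, red, green, blue), "z_map" (420x560 float32, m along the optical axis (not along the pixel's ray), 0 where there is no reading), "intrinsics" (3x3 intrinsics, pixels), "world_to_cam" (4x4, takes a point from world to camera coordinates). Camera axes: x right, y down, z forward; pixel columns grow to the right and rows downward; lengths in m; the calibration is good to about 2 mm. A picture is of the moment at which its call begins.
- finish_job(): hands the job in; it is judged then, once.
The state is a dict: "clock": time; "q": joint angles; "qd": joint speeds; "joint_torque": joint torques, N m; "tool_pos": TCP position; "eef_rot": TCP orientation; "contact_force": force on the tool from outside, world axes, zero at the start; "moment": the same for the moment, N m; "opening": opening from 0.0 (shut) to 1.0 (fully open); "finger_force": force on a finger pad.
Only numpy, scipy, OpenCV 4.12 (cv2) and the standard library are available. Lean on these libraries where they do the work, as an engineer would, in place of code of your own. Each camera call takes 0.05 s, during which the arm holds its last target. There are 200 camera calls.

## Task

Slide the cover of the green battery box fully shut over the batteries. Then start the crank bolt in its threaded boss: turn it backward (anticlockwise seen from above) until you feel it drop by one thread, then forward (clockwise) one full turn from there. Finish holding the crank by its handle, gripped and still, with nothing else on the table disturbed.

Things in the scene. Friction and masses are not known exactly. Their poses are not given: they have to be found in the camera images.
- batbox: Green battery box, fixed, 150 mm wide (its x), 355 mm long (its y, -175 to +180 mm), 85 mm high. Origin in the middle of its underside, z up. From -y to +y: plain housing; open compartment with two black batteries (y -35 to 95); steel bridge (130 x 50 mm, top 122 mm high, centre y = 140) with the threaded boss and crank bolt. Guide rails on the long sides, tops 98 mm high.
- cover (a joint): How far the aluminium cover stands open, m: 0 is fully shut (a hard stop, its fork around the bolt below the bridge), 0.12 fully open (parked over the plain housing). It shuts by sliding along the box's +y and stays where it is left; sliding takes about 3 N.
- cover_handle (a point): Middle of the top edge of the cover's upright grip: a bar 60 mm long (box x), 12 mm thick (box y), standing 30 mm above the cover plate, top 123 mm above the table. Pinch it across its thickness or push it. Fully shut it stands at box x = 0, y = 10 mm.
- boss (a point): Middle of the top of the threaded boss (46 mm across), 134 mm above the table, on the bolt's vertical axis, at x = 0, y = 140 mm in the box frame. Its thread is right-hand, single, pitch 8 mm. The end of the thread, where the bolt drops, lies at a different, unseen angle each time: 1.2 to 5 rad backward of the bolt's first angle.
- crank (a joint): Angle of the crank bolt, rad, growing clockwise seen from above (forward, tightening); not limited by the thread in the working range. At 0 the crank arm points along the box's +x, at pi/2 along its -y. Turning needs about 1 N at the handle and the bolt stays where it is left.
- bolt (a joint): Height of the 0.4 kg bolt, m, up positive. It rests loosely on the thread, at first at -0.0065 to -0.0015. Turned backward it climbs to 0, passes the thread's end and falls by its own weight to -0.008, if the hand leaves it free to fall (a tight grip at constant height holds it up; pushing the handle round does not). Then forward it sinks 8 mm a turn: one turn ends at -0.016.
- handle_top (a point): Centre of the top of the crank's upright round black handle: 20 mm across, 50 mm tall, spinning freely on its pin, 45 mm from the bolt axis. Its top is 227 mm above the table when joint bolt is 0, and sinks with it. The crank arm, 18 mm wide, lies 2 mm under the handle's lower end; its hub over the bolt rises no higher than 2 mm above the arm, so above the arm all is free.
- handle: The same crank handle, origin at the centre of its lower end, 50 mm below point handle_top, z up; it spins freely about z.
- wrench: Bystander: open-end wrench, 170 mm, lying beside the battery box on the robot's side. Leave it where it is.
- tape: Bystander: roll of tape lying flat, 90 mm across, 24 mm high, just behind the battery box. Leave it where it is.
- jar: Bystander: amber storage jar with a brass lid, 76 mm across, 115 mm tall, just behind the battery box. Leave it where it is.
- screwdriver: Bystander: screwdriver, 190 mm, lying on the table. Leave it where it is.
- tin: Bystander: open steel bowl, 90 mm across, 60 mm high. Leave it where it is.
- lampbat: Bystander: grey block battery, 66 x 66 x 95 mm, standing. Leave it where it is.
- can: Bystander: steel can, 86 mm across, 120 mm tall, standing. Leave it where it is.

How it is judged:
On the way, in this order (a step that is already met when the one before it is completed fails the run):
1. the cover is slid fully shut (value of joint cover below 0.005 m), for 0.2 s.
2. turned backward, the bolt has dropped by one thread, with the cover shut (value of joint cover below 0.005 m and value of joint bolt below -0.0058 m and value of joint crank below 3 rad), for 0.15 s.
At the end, for the whole second after the job is handed in: The cover is shut to within 5 mm; the bolt is one turn, to within about a quarter turn, into the thread (13.8 to 18.2 mm below its highest point) and still; the fingers grip the crank handle with more than 1.5 N (value of joint cover below 0.005 m and value of joint bolt between -0.0182 and -0.0138 m and value of joint crank above 4.4 rad and velocity of joint crank between -0.15 and 0.15 rad/s and contact force between the fingers and handle above 1.5 N); the arm keeps its last pose, push and grip.
It fails at once if a bystander is moved more than 25 mm (distance of any of wrench, tape, jar, screwdriver, tin, lampbat, can from where it was at the start of the episode above 0.025 m).
It also fails if it takes over 72 s, if anything falls off the work surface, if the arm or the gripper's body presses on something with over 40 N, if the wrist force passes 120 N, or if a joint passes its speed limit or range.

## Working session

There is one attempt and no reset: what is moved stays moved. The work goes in short steps, Python scripts to look and compute and a tool call to move; the robot and the scene stay as the last step left them, time stands still between calls to the robot, and variables do not carry over. Pictures are saved under pics/ and viewed, at most 10 in all, crops included, and the job is handed in when it is done.

Besides the shell and the picture viewer there is one more tool, called after "Request:" in YAML: its name, and indented under it one key for each argument. move_arm: Moves the arm, as the interface text tells. Its arguments: {"type":"object","properties":{"motion":{"type":"array","items":{"type":"array","items":{"type":"number"}}},"newtons":{"type":"number"}},"required":["motion"]}

```bash
mkdir -p pics; cat > h.py <<'E'
import numpy as np, cv2
from scipy.spatial.transform import Rotation as R
from plant import r, eyes
def cloud(s):
    z=s["z_map"];K=s["intrinsics"];v,u=np.indices(z.shape)
    p=np.stack([(u-K[0,2])/K[0,0]*z,(v-K[1,2])/K[1,1]*z,z,np.ones_like(z)],-1)
    return (p@np.linalg.inv(s["world_to_cam"]).T)[...,:3]
E
python3 - <<'E'
from h import *
for n in("top","scene"):
    s=eyes.snapshot(n); cv2.imwrite(f"pics/{n}0.png",s["frame"][...,::-1]); np.savez(f"{n}0.npz",**s)
    print(s["world_to_cam"])
st=r.get_state();print(st)
E
```

```text
[[-0.02989326 -0.99925687 -0.02433301  0.01851974]
 [-0.99074889  0.03284513 -0.13167317  0.55389952]
 [ 0.13237455  0.02017177 -0.99099449  1.52349286]
 [ 0.          0.          0.          1.        ]]
[[-0.20691971  0.97835533  0.00225536  0.11405845]
 [ 0.79429925  0.16933732 -0.58344972 -0.32832317]
 [-0.57120306 -0.11893582 -0.81214613  1.69376636]
 [ 0.          0.          0.          1.        ]]
{'clock': 0.1, 'q': array([-1.29421325,  0.68994177, -0.1944977 ,  1.56624656,  0.15726879,
        0.90249809, -0.21509411]), 'qd': array([ 6.10958521e-04,  7.47837219e-04,  2.02983752e-06, -2.51394618e-03,
       -2.53708313e-04,  9.19209735e-04, -1.20589722e-05]), 'joint_torque': array([-2.94184283e-03, -5.28498995e+01, -1.27095457e+00, -1.53836775e+01,
       -5.24640502e-02,  2.01551855e-03,  6.38655320e-05]), 'tool_pos': array([0.15016093, 0.60609696, 0.23796192]), 'eef_rot': array([ 1.21070566e-01,  9.92643536e-01, -8.52489658e-04, -4.84008679e-05]), 'contact_force': array([ 0.12506385, -0.72811118,  0.19422002]), 'moment': array([-0.01933946, -0.02034719, -0.02569091]), 'finger_force': 0.0, 'opening': 0.9996735859576533}
```

View pics/top0.png

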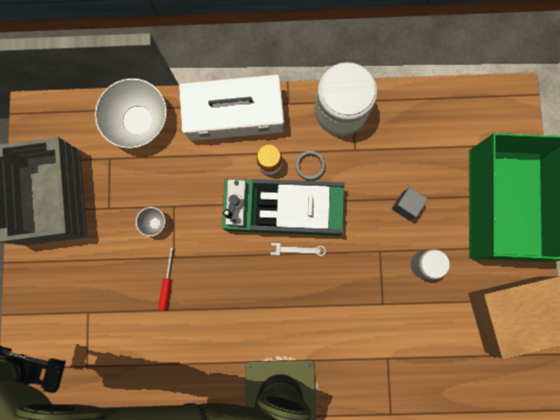

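View pics/scene0.png

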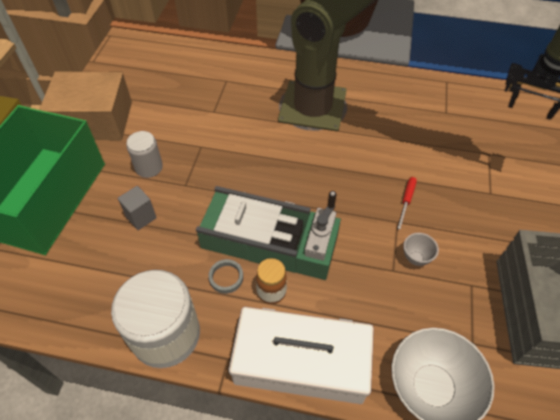

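The top view shows the box at about x 223–344, y 180–235 px, bridge at the left (world +y). The cover grip is at (311,206) and the crank handle near (228,213). The jar and tape are on the far side, the wrench on the near side.

```bash
python3 - <<'E'
from h import *
for n,roi in(("top",(170,245,215,355)),("scene",(180,280,190,350))):
    s=dict(np.load(n+"0.npz")); P=cloud(s)[roi[0]:roi[1],roi[2]:roi[3]].reshape(-1,3)
    f=s["frame"][roi[0]:roi[1],roi[2]:roi[3]].reshape(-1,3)
    print(n, "fx",s["intrinsics"][0,0])
    if n=="top":
        m=(P[:,2]>.075)&(P[:,2]<.105)&(P[:,0]<.67)
        print("box",cv2.minAreaRect(P[m][:,:2].astype(np.float32)*1000))
    for lo,hi in((.112,.128),(.16,.19),(.19,.235)):
        m=(P[:,2]>lo)&(P[:,2]<hi); print(lo,m.sum(),np.round(P[m].mean(0),4)if m.any() else''); 
        if 0<m.sum()<60: print(np.round(P[m]*1000).astype(int).tolist())
E
```

```text
top fx 513.5242810397983
box ((571.658203125, -26.310791015625), (355.64825439453125, 182.54971313476562), 85.59403991699219)
0.112 575 [0.5656 0.0764 0.1217]
0.16 152 [0.5538 0.115  0.1717]
0.19 56 [0.5223 0.1254 0.2192]
[[533, 130, 217], [532, 127, 223], [532, 124, 225], [530, 133, 221], [530, 130, 219], [530, 127, 221], [529, 124, 226], [530, 122, 220], [530, 120, 217], [527, 135, 223], [526, 132, 230], [527, 129, 226], [527, 127, 222], [527, 124, 224], [526, 121, 227], [526, 119, 227], [529, 118, 205], [525, 135, 223], [524, 132, 225], [524, 130, 222], [525, 127, 221], [525, 125, 219], [524, 122, 223], [524, 119, 226], [525, 117, 218], [522, 135, 222], [521, 132, 228], [522, 131, 217], [521, 127, 228], [521, 124, 224], [521, 121, 227], [521, 119, 222], [522, 117, 219], [525, 117, 195], [519, 132, 227], [519, 130, 221], [518, 127, 226], [519, 125, 223], [518, 121, 228], [519, 119, 221], [520, 118, 214], [516, 133, 223], [516, 130, 224], [516, 128, 221], [516, 125, 224], [516, 122, 225], [517, 120, 216], [519, 119, 201], [516, 132, 207], [515, 128, 214], [514, 125, 221], [514, 123, 216], [516, 122, 203], [516, 120, 196], [514, 128, 196], [514, 125, 198]]
scene fx 496.0439104524349
0.112 1097 [0.6304 0.0467 0.1192]
0.16 217 [0.5564 0.115  0.173 ]
0.19 103 [0.5292 0.1243 0.2122]
```

```bash
python3 - <<'E'
from h import *
s=dict(np.load("top0.npz"));a=s["frame"][165:250,205:365,::-1]
b=np.load("scene0.npz")["frame"][180:285,190:350,::-1]
cv2.imwrite("pics/c0.png",np.vstack([cv2.resize(a,None,fx=3.5,fy=3.5,interpolation=cv2.INTER_CUBIC)[:,:560],cv2.resize(b,(560,300))]))
E
```

```text
(no output)
```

View pics/c0.png

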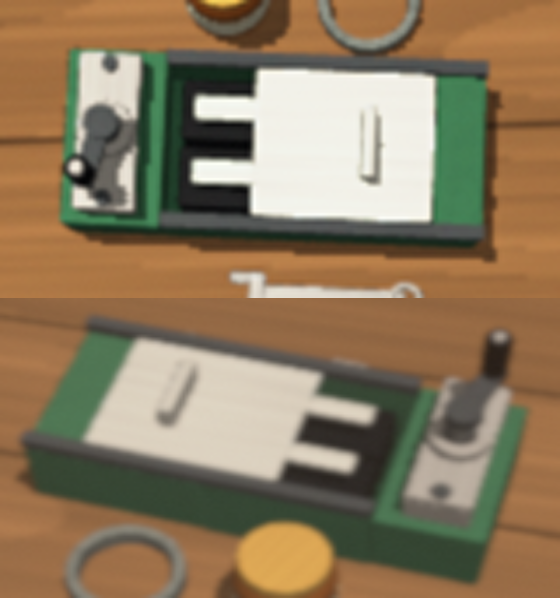

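The crop shows the bridge at the left, with the crank arm pointing to box −x/+y. The handle top is at crop (77,168), and the cover grip at crop (370,145) with the cover nearly fully open.

```bash
python3 - <<'E'
from h import *
s=dict(np.load("top0.npz")); P=cloud(s)[170:245,215:355].reshape(-1,3)
d={}
for k,m in dict(bridge=(abs(P[:,2]-.122)<.006)&(P[:,1]>.05),grip=(abs(P[:,2]-.121)<.008)&(P[:,1]<.03),rails=(abs(P[:,2]-.098)<.006),boss=(abs(P[:,2]-.134)<.004)&(P[:,1]>.05)).items():
    Q=P[m]; print(k,len(Q),cv2.minAreaRect(Q[:,:2].astype(np.float32)*1000),np.round(np.median(Q,0)*1000), np.round(Q.mean(0)*1000))
for z in range(140,235,6):
    Q=P[abs(P[:,2]*1000-z)<3]; print(z,len(Q),np.round(Q.mean(0)*1000,1) if len(Q) else'')
# box estimate
yaw=np.deg2rad(85.594-90);u=np.array([np.cos(yaw),np.sin(yaw)]);v=np.array([-u[1],u[0]])
Q=P[(P[:,2]>.08)&(P[:,2]<.103)][:,:2]*1000
a=Q@u;b=Q@v;print("u",np.percentile(a,[.3,1,2,98,99,99.7]),"v",np.percentile(b,[.3,1,2,98,99,99.7]),u,v)
E
```

```text
bridge 470 ((566.1351928710938, 111.83335876464844), (49.95283889770508, 129.66627502441406), 87.0640869140625) [585. 108. 122.] [568. 109. 122.]
grip 90 ((549.7553100585938, -102.90843963623047), (11.892091751098633, 57.78611755371094), 87.44239807128906) [ 550. -103.  122.] [ 550. -103.  122.]
rails 2141 ((556.0999755859375, -25.775375366210938), (352.5976867675781, 151.52696228027344), 85.75875091552734) [549. -70.  95.] [551. -69.  96.]
boss 68 ((584.3593139648438, 112.4278335571289), (43.022796630859375, 81.8955078125), 89.76065826416016) [568. 100. 133.] [569. 105. 133.]
140 9 [559.1 106.4 138.3]
146 0 
152 0 
158 2 [534.5 113.3 160.4]
164 16 [544.8 118.2 165.3]
170 81 [555.4 115.5 170.5]
176 46 [558.4 112.3 175. ]
182 4 [539.3 121.  179.4]
188 3 [519.2 119.5 187.8]
194 3 [518.3 121.4 196. ]
200 2 [516.1 121.9 199.4]
206 3 [520.1 124.  204.8]
212 2 [517.1 123.  213.9]
218 13 [524.3 124.2 218.5]
224 28 [523.1 126.4 223.8]
230 5 [521.  128.8 228.2]
u [481.10049835 481.63076346 482.24198876 629.19069898 630.41063361
 631.44692749] v [-158.53392932 -156.64164272 -153.99651682  189.05190491  192.30723868
  194.5459046 ] [ 0.99704471 -0.07682344] [0.07682344 0.99704471]
```

```bash
cat >> h.py <<'E'
YAW=np.deg2rad(-4.34); V=np.array([-np.sin(YAW),np.cos(YAW)]);U=np.array([np.cos(YAW),np.sin(YAW)]);O=np.array([.5555,-.0278])
RT=R.from_matrix(np.c_[np.r_[V,0],np.r_[U,0],[0,0,-1]])
def go(p,rot=RT,q=None):
    "tool-frame shift mm and turn deg to world pose p"
    s=r.get_state(); a=R.from_quat(s["eef_rot"])
    print(np.round(a.inv().apply(np.array(p)-s["tool_pos"])*1000,1),np.round(np.rad2deg((a.inv()*rot).as_rotvec()),1))
def box(x,y,z): return np.r_[O+U*x+V*y,z]
def inbox():
    s=r.get_state();d=s["tool_pos"][:2]-O;print("box",np.round([d@U*1e3,d@V*1e3,s["tool_pos"][2]*1e3],1),"F",np.round(s["contact_force"],1),"fing",round(s["finger_force"],1),"open",round(s["opening"],3),"t",round(s["clock"],2),"q7",s["q"][6])
E
python3 - <<'E'
from h import *
go([.45,.42,.3]);go(box(0,-.105,.3))
E
```

```text
[-335.8 -108.7  -61.8] [-0.1  0.1 80.4]
[-563.3 -621.5  -60.9] [-0.1  0.1 80.4]
```

Request:
move_arm:
  motion:
    - [-60,-20,-20,0,0,10,1]
    - [-120,-40,-40,0,0,20,1]
    - [-180,-60,-60,0,0,30,1]
    - [-240,-80,-60,0,0,40,1]
    - [-300,-100,-60,0,0,50,1]

```text
clock: 0.72
tool_pos: [0.4083, 0.4431, 0.299]
eef_rot: [0.532, 0.847, 0.0, -0.0]
contact_force: [0.3, 0.9, -0.5]
opening: 0.458
finger_force: 0.0
```

```bash
python3 -c "
from h import *
go(box(0,-.105,.3));inbox()"
```

```text
[-578.9 -124.9   -1.4] [ 0.  -0.  30.1]
box [-182.5  458.4  299. ] F [ 0.3  0.9 -0.5] fing 0.0 open 0.458 t 0.72 q7 -0.4311866655374738
```

Request:
move_arm:
  motion:
    - [-60,-13,0,0,0,6,1]
    - [-120,-26,0,0,0,12,1]
    - [-180,-39,0,0,0,18,1]
    - [-240,-52,0,0,0,24,1]
    - [-300,-65,0,0,0,30,1]

```text
clock: 1.35
tool_pos: [0.4804, 0.1443, 0.2985]
eef_rot: [0.732, 0.681, -0.0, -0.0]
contact_force: [1.1, -0.8, -0.5]
opening: 0.007
finger_force: 0.0
```

```bash
python3 -c "
from h import *
go(box(0,-.105,.3));inbox()"
```

```text
[-271.3   86.7   -1.5] [-0.  -0.   0.3]
box [-87.9 165.9 298.5] F [ 1.1 -0.8 -0.5] fing 0.0 open 0.007 t 1.35 q7 -0.3412922090089006
```

Request:
move_arm:
  motion:
    - [-57,18,0,0,0,0,1]
    - [-114,36,0,0,0,0,1]
    - [-171,54,0,0,0,0,1]
    - [-228,72,0,0,0,0,1]
    - [-272,87,0,0,0,0.3,1]

```text
clock: 1.98
tool_pos: [0.5485, -0.134, 0.2983]
eef_rot: [0.733, 0.68, -0.0, -0.0]
contact_force: [0.2, -0.1, -0.5]
opening: 0.005
finger_force: 0.0
```

Request:
move_arm:
  motion:
    - [0,0,50,0,0,0,1]
    - [0,0,100,0,0,0,1]
    - [0,0,140,0,0,0,1]
    - [0,0,150,0,0,0,1]
    - [0,0,150,0,0,0,1]

```text
clock: 2.6
tool_pos: [0.5487, -0.1311, 0.1487]
eef_rot: [0.733, 0.681, -0.0, -0.0]
contact_force: [1.2, 0.7, 1.3]
opening: 0.007
finger_force: 0.0
```

```bash
python3 -c "
from h import *
go(box(0,-.105,.1));inbox()
s=eyes.snapshot('wrist');cv2.imwrite('pics/w1.png',s['frame'][...,::-1])
c=np.linalg.inv(s['world_to_cam'])
print(c[:3,3])
for b in [(0,-.075,.123),(0,0.01,.123)]:
  q=s['intrinsics']@(s['world_to_cam']@np.r_[box(*b),1])[:3];print(q[:2]/q[2])
"
```

```text
[-1.4 -1.1 48.7] [-0.  -0.   0.1]
box [   1.1 -103.6  148.7] F [1.2 0.7 1.3] fing 0.0 open 0.007 t 2.6 q7 0.22854838469591424
[ 0.55358361 -0.06286334  0.29545197]
[279.69486946 197.1542211 ]
[279.84158647   8.62653917]
```

View pics/w1.png

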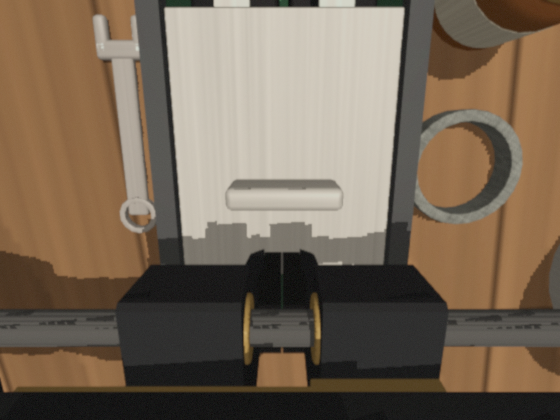

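The wrist view shows the cover grip at (284,198), within 4 px of the prediction, and the shut fingers just behind it. I'll descend and push.

Request:
move_arm:
  motion:
    - [0,0,30,0,0,0,1]
    - [0,0,49,0,0,0,1]
    - [10,0,49,0,0,0,1]
    - [25,0,49,0,0,0,1]
    - [40,0,49,0,0,0,1]

```text
clock: 3.28
tool_pos: [0.5522, -0.0908, 0.1009]
eef_rot: [0.733, 0.681, 0.0, 0.001]
contact_force: [-1.1, -2.8, 2.1]
opening: 0.003
finger_force: 1.7
```

Request:
move_arm:
  motion:
    - [12,0,0,0,0,0,1]
    - [24,0,0,0,0,0,1]
    - [36,0,0,0,0,0,1]
    - [45,0,0,0,0,0,1]
    - [50,0,0,0,0,0,1]

```text
clock: 3.9
tool_pos: [0.5558, -0.0405, 0.0996]
eef_rot: [0.732, 0.681, 0.0, 0.0]
contact_force: [1.4, -3.6, 1.5]
opening: 0.003
finger_force: 1.4
```

```bash
python3 -c "
from h import *
inbox()"
```

```text
box [  1.2 -12.6  99.6] F [ 1.4 -3.6  1.5] fing 1.4 open 0.003 t 3.9 q7 0.1180902524386991
```

Sliding with about 3.5 N. I'll push gently to the stop.

Request:
move_arm:
  motion:
    - [4,0,0,0,0,0,1]
    - [7,0,0,0,0,0,1]
    - [9,0,0,0,0,0,1]
    - [10,0,0,0,0,0,1]
    - [10,0,0,0,0,0,1]

```text
clock: 4.53
tool_pos: [0.5561, -0.0352, 0.0996]
eef_rot: [0.734, 0.679, -0.001, 0.002]
contact_force: [1.1, -9.3, 1.1]
opening: 0.005
finger_force: 4.4
```

Request:
move_arm:
  motion:
    - [3,0,0,0,0,0,1]
    - [5,0,0,0,0,0,1]
    - [5,0,0,0,0,0,1]
    - [-8,0,0,0,0,0,1]
    - [-12,0,0,0,0,0,1]

```text
clock: 5.15
tool_pos: [0.5542, -0.043, 0.0992]
eef_rot: [0.733, 0.681, -0.0, -0.001]
contact_force: [-0.3, 0.3, -0.8]
opening: 0.005
finger_force: 0.0
```

Request:
move_arm:
  motion:
    - [0,0,-40,0,0,0,1]
    - [0,0,-90,0,0,0,1]
    - [0,0,-140,0,0,0,0]
    - [0,0,-160,0,0,0,0]
    - [0,0,-160,0,0,0,0]

```text
clock: 5.78
tool_pos: [0.5557, -0.0419, 0.2608]
eef_rot: [0.732, 0.681, 0.001, 0.0]
contact_force: [0.9, 0.5, -1.1]
opening: 0.319
finger_force: 0.0
```

```bash
python3 - <<'E'
from h import *
s=eyes.snapshot('top');P=cloud(s)[170:245,215:355].reshape(-1,3)
s2=eyes.snapshot('wrist');W=cloud(s2);f=s2['frame'].copy();cv2.imwrite('pics/w2.png',f[...,::-1])
inbox()
for n,A in(("top",P),("wrist",W.reshape(-1,3))):
    d=A[:,:2]-O;b=np.c_[d@U,d@V,A[:,2]]*1000
    def rep(k,m):
        if m.sum()>5: print(n,k,m.sum(),np.round(b[m].mean(0),1),np.round(np.percentile(b[m],[2,98],axis=0),1).tolist())
    rep("grip",(b[:,2]>110)&(b[:,2]<128)&(abs(b[:,0])<40)&(abs(b[:,1]-10)<40))
    rep("handle",(b[:,2]>212)&(b[:,2]<232)&(b[:,1]>90)&(b[:,1]<190))
    rep("hub",(b[:,2]>165)&(b[:,2]<182)&(b[:,1]>90)&(b[:,1]<190))
    rep("bridge",(b[:,2]>116)&(b[:,2]<127)&(b[:,1]>90)&(b[:,1]<190))
E
```

```text
box [-2.000e-01 -1.450e+01  2.585e+02] F [-0.6  0.1 -1.2] fing 0.0 open 0.413 t 5.88 q7 0.07696040732419777
top handle 47 [-43.9 151.1 221.6] [[-52.8, 141.6, 215.0], [-34.5, 160.5, 225.8]]
top hub 147 [-11.1 142.  172.2] [[-52.6, 127.4, 165.7], [12.0, 154.0, 179.7]]
top bridge 438 [  3.3 137.3 121.8] [[-64.2, 116.0, 116.7], [63.5, 163.8, 126.8]]
wrist grip 1189 [  2.4  10.7 122.3] [[-26.2, 3.8, 111.6], [30.5, 15.8, 124.9]]
wrist bridge 4549 [  1.8 123.1 122.5] [[-60.7, 114.6, 118.2], [64.2, 133.8, 124.7]]
```

View pics/w2.png

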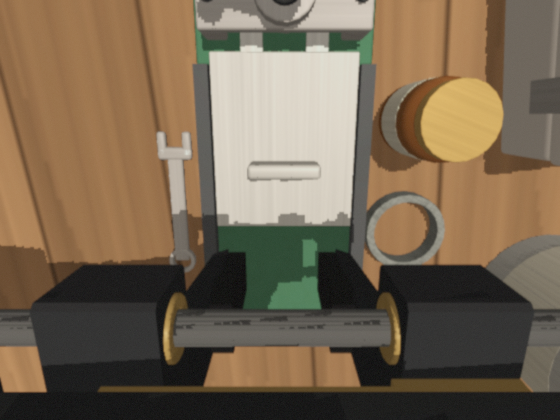

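The wrist view shows the cover over the batteries with its grip at (284,171), box y ≈ 10, so it is shut. The fingers are open and clear. Now I'll move over the crank handle.

Request:
move_arm:
  motion:
    - [45,-12,0,0,0,0,0]
    - [90,-24,0,0,0,0,0]
    - [130,-36,0,0,0,0,0]
    - [165,-44,0,0,0,0,0]
    - [165,-44,0,0,0,0,0]

```text
clock: 6.5
tool_pos: [0.5215, 0.1283, 0.2577]
eef_rot: [0.73, 0.683, -0.001, -0.002]
contact_force: [-0.4, -0.3, -0.5]
opening: 0.979
finger_force: 0.0
```

```bash
python3 - <<'E'
from h import *
go(box(-.0439,.151,.185));inbox()
s2=eyes.snapshot('wrist');cv2.imwrite('pics/w3.png',s2['frame'][...,::-1])
for b in [(-.0439,.1511,.223),(0,.14,.134)]:
  q=s2['intrinsics']@(s2['world_to_cam']@np.r_[box(*b),1])[:3];print(q[:2]/q[2])
E
```

```text
[-2.2  2.1 72.7] [-0.2 -0.1  0.5]
box [-45.8 153.1 257.7] F [-0.4 -0.3 -0.5] fing 0.0 open 0.979 t 6.5 q7 -0.21972263442193535
[285.30189365 247.7051415 ]
[338.97310458 220.92711065]
```

View pics/w3.png

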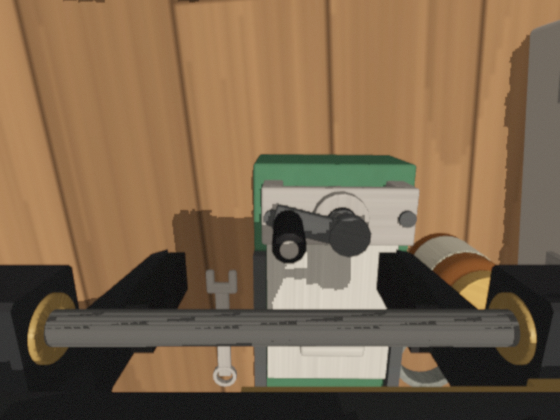

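The handle top is at (289,249) against a predicted (285,248), well centred between the open fingers. I'll descend and grip lightly.

Request:
move_arm:
  motion:
    - [-2,3,20,0,0,0.5,0]
    - [-2,3,45,0,0,0.5,0]
    - [-2,3,65,0,0,0.5,0]
    - [-2,3,72,0,0,0.5,0]
    - [-2,3,72,0,0,0.5,0.3]
  newtons: 6

```text
clock: 7.18
tool_pos: [0.526, 0.1211, 0.1872]
eef_rot: [0.736, 0.677, -0.001, -0.0]
contact_force: [0.5, 0.4, -0.5]
opening: 0.91
finger_force: 0.0
```

Request:
move_arm:
  motion:
    - [0,0,0,0,0,0,0.8]
    - [0,0,0,0,0,0,1]
    - [0,0,0,0,0,0,1]
    - [0,0,0,0,0,0,1]
    - [0,0,0,0,0,0,1]

```text
clock: 7.8
tool_pos: [0.5262, 0.1223, 0.1877]
eef_rot: [0.736, 0.677, 0.0, -0.0]
contact_force: [-0.6, 0.7, 0.9]
opening: 0.342
finger_force: 0.0
```

```bash
python3 - <<'E'
from h import *
inbox()
E
```

```text
box [-40.6 147.4 187.7] F [-0.6  0.7  0.9] fing 0.0 open 0.342 t 7.8 q7 -0.19266442913126725
```

Request:
move_arm:
  motion:
    - [3,-2,0,0,0,0,1]
    - [3,-2,0,0,0,0,1]
    - [3,-2,0,0,0,0,1]
    - [3,-2,0,0,0,0,1]

```text
clock: 8.3
tool_pos: [0.525, 0.1256, 0.1877]
eef_rot: [0.736, 0.677, 0.001, 0.0]
contact_force: [3.5, 0.3, -1.3]
opening: 0.224
finger_force: 6.0
```

```bash
python3 - <<'E'
from h import *
inbox()
E
```

```text
box [-42.1 150.6 187.7] F [ 3.5  0.3 -1.3] fing 6.0 open 0.224 t 8.3 q7 -0.1981138741836411
```

```bash
cat >> h.py <<'E'
def arc(t0,step,n=5,rad=45.,pitch=8.):
    "rows of tool shift in mm along the crank's circle, angles deg (clockwise +)"
    f=lambda t:np.array([-rad*np.sin(np.deg2rad(t)),rad*np.cos(np.deg2rad(t)),pitch*t/360])
    for k in range(1,n+1): print(t0+k*step,np.round(f(t0+k*step)-f(t0),1).tolist())
E
python3 -c "
from h import *
for t in(193,118,43): arc(t,-15)"
```

```text
178 [-11.7, -1.1, -0.3]
163 [-23.3, 0.8, -0.7]
148 [-34.0, 5.7, -1.0]
133 [-43.0, 13.2, -1.3]
118 [-49.9, 22.7, -1.7]
103 [-4.1, 11.0, -0.3]
88 [-5.2, 22.7, -0.7]
73 [-3.3, 34.3, -1.0]
58 [1.6, 45.0, -1.3]
43 [9.0, 54.0, -1.7]
28 [9.6, 6.8, -0.3]
13 [20.6, 10.9, -0.7]
-2 [32.3, 12.1, -1.0]
-17 [43.8, 10.1, -1.3]
-32 [54.5, 5.3, -1.7]
```

Request:
move_arm:
  motion:
    - [-11.7,-1.1,-0.3,0,0,0,1]
    - [-23.3,0.8,-0.7,0,0,0,1]
    - [-34,5.7,-1,0,0,0,1]
    - [-43,13.2,-1.3,0,0,0,1]
    - [-50,22.7,-1.7,0,0,0,1]

```text
clock: 8.93
tool_pos: [0.5426, 0.0733, 0.1892]
eef_rot: [0.736, 0.677, -0.0, -0.001]
contact_force: [0.8, 4.4, -0.9]
opening: 0.223
finger_force: 6.0
```

```bash
python3 -c "
from h import *
inbox()"
```

```text
box [-20.5  99.8 189.2] F [ 0.8  4.4 -0.9] fing 6.0 open 0.223 t 8.93 q7 -0.11270850592117394
```

```bash
cat >> h.py <<'E'
def hub(save=None):
    s=eyes.snapshot('wrist');A=cloud(s).reshape(-1,3)
    d=A[:,:2]-O;b=np.c_[d@U,d@V,A[:,2]]*1000
    m=(np.hypot(b[:,0],b[:,1]-140)<12)&(b[:,2]>145)&(b[:,2]<182)
    print("hub",m.sum(),np.round(np.percentile(b[m,2],[10,50,90]),1) if m.any() else '')
    if save: cv2.imwrite(save,s['frame'][...,::-1])
E
python3 -c "
from h import *
hub('pics/w4.png')"
```

```text
hub 2102 [175.  175.8 176.6]
```

View pics/w4.png

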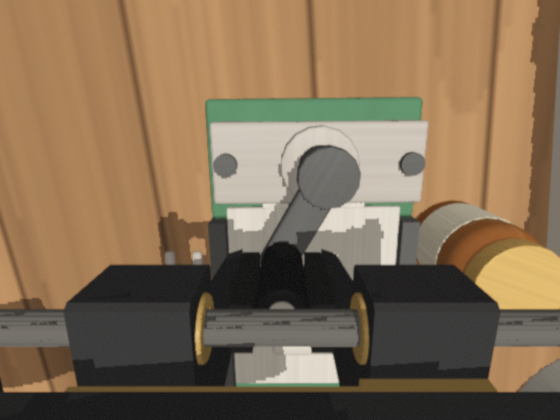

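Request:
move_arm:
  motion:
    - [0,0,0,0,0,0,0.7]
    - [0,0,0,0,0,0,0.65]
    - [0,0,0,0,0,0,0.65]

```text
clock: 9.35
tool_pos: [0.5423, 0.0735, 0.1892]
eef_rot: [0.736, 0.678, -0.001, -0.0]
contact_force: [-0.0, 0.4, 0.4]
opening: 0.351
finger_force: 0.0
```

```bash
python3 -c "
from h import *
hub();inbox()"
```

```text
hub 2112 [175.1 175.9 176.7]
box [-20.7 100.1 189.2] F [-0.3 -1.1  0.5] fing 0.0 open 0.347 t 9.4 q7 -0.11368333915161201
```

The wrist view shows the crank at about 118°, with the handle between the fingers and the hub at (328,177). Its depth reading gives a precise bolt height, and there has been no drop yet. Re-grip and go on.

Request:
move_arm:
  motion:
    - [0,0,0,0,0,0,1]
    - [0,0,0,0,0,0,1]
    - [-4.1,11,-0.3,0,0,0,1]
    - [-5.2,22.7,-0.7,0,0,0,1]
    - [-3.3,34.3,-1,0,0,0,1]

```text
clock: 10.02
tool_pos: [0.5777, 0.0673, 0.1902]
eef_rot: [0.736, 0.677, -0.0, -0.0]
contact_force: [-1.3, 2.2, -1.2]
opening: 0.219
finger_force: 6.0
```

```bash
python3 -c "
from h import *
hub();inbox()"
```

```text
hub 2117 [175.9 176.8 177.5]
box [ 16.8  97.3 190.3] F [ 1.5  1.3 -0.3] fing 6.0 open 0.222 t 10.07 q7 -0.10135129353563396
```

Request:
move_arm:
  motion:
    - [0,0,0,0,0,0,0.7]
    - [0,0,0,0,0,0,0.65]
    - [0,0,0,0,0,0,0.65]

```text
clock: 10.45
tool_pos: [0.5768, 0.0675, 0.1905]
eef_rot: [0.736, 0.677, 0.0, 0.0]
contact_force: [-0.3, -0.2, -0.6]
opening: 0.351
finger_force: 0.0
```

```bash
python3 -c "
from h import *
hub();inbox();arc(73,-15)"
```

```text
hub 2128 [175.9 176.7 177.6]
box [ 14.   96.6 190.5] F [ 1.2  0.8 -0.2] fing 0.0 open 0.351 t 10.5 q7 -0.10127590804819483
58 [4.9, 10.7, -0.3]
43 [12.3, 19.8, -0.7]
28 [21.9, 26.6, -1.0]
13 [32.9, 30.7, -1.3]
-2 [44.6, 31.8, -1.7]
```

Request:
move_arm:
  motion:
    - [0,0,0,0,0,0,1]
    - [0,0,0,0,0,0,1]
    - [5,10.7,-0.3,0,0,0,1]
    - [12.3,19.8,-0.7,0,0,0,1]
    - [12.3,19.8,-0.7,0,0,0,0.7]

```text
clock: 11.12
tool_pos: [0.5989, 0.0798, 0.1909]
eef_rot: [0.735, 0.678, 0.001, 0.0]
contact_force: [0.1, -0.2, -1.8]
opening: 0.289
finger_force: 0.0
```

Request:
move_arm:
  motion:
    - [0,0,0,0,0,0,0.65]
    - [0,0,0,0,0,0,0.65]

```text
clock: 11.38
tool_pos: [0.5976, 0.0782, 0.1912]
eef_rot: [0.736, 0.677, 0.0, 0.0]
contact_force: [-0.1, 0.0, 0.9]
opening: 0.352
finger_force: 0.0
```

```bash
python3 -c "
from h import *
hub();inbox();arc(43,-15)"
```

```text
hub 1809 [168.6 169.4 170.2]
box [ 33.9 108.8 191.2] F [ 0.6 -0.8 -0.6] fing 0.0 open 0.347 t 11.43 q7 -0.11586472207512295
28 [9.6, 6.8, -0.3]
13 [20.6, 10.9, -0.7]
-2 [32.3, 12.1, -1.0]
-17 [43.8, 10.1, -1.3]
-32 [54.5, 5.3, -1.7]
```

The hub fell by about 7.5 mm, so the bolt has dropped. Lower, re-grip, then one turn forward.

Request:
move_arm:
  motion:
    - [0,0,4,0,0,0,0.65]
    - [0,0,7,0,0,0,0.65]
    - [0,0,7,0,0,0,1]
    - [0,0,7,0,0,0,1]
    - [0,0,7,0,0,0,1]
  newtons: 8

```text
clock: 12.05
tool_pos: [0.5978, 0.0781, 0.1839]
eef_rot: [0.736, 0.677, 0.0, 0.0]
contact_force: [1.6, -0.4, -1.8]
opening: 0.229
finger_force: 8.0
```

```bash
python3 -c "
from h import *
hub();inbox()
for k in range(5): arc(43+75*k,15)"
```

```text
hub 1986 [168.9 169.6 170.4]
box [ 34.2 108.7 183.9] F [ 1.2 -0.7 -1.9] fing 8.0 open 0.224 t 12.1 q7 -0.11395904107248707
58 [-7.5, -9.1, 0.3]
73 [-12.3, -19.8, 0.7]
88 [-14.3, -31.3, 1.0]
103 [-13.2, -43.0, 1.3]
118 [-9.0, -54.0, 1.7]
133 [6.8, -9.6, 0.3]
148 [15.9, -17.0, 0.7]
163 [26.6, -21.9, 1.0]
178 [38.2, -23.8, 1.3]
193 [49.9, -22.7, 1.7]
208 [11.0, 4.1, 0.3]
223 [20.6, 10.9, 0.7]
238 [28.0, 20.0, 1.0]
253 [32.9, 30.7, 1.3]
268 [34.8, 42.3, 1.7]
283 [-1.1, 11.7, 0.3]
298 [-5.2, 22.7, 0.7]
313 [-12.1, 32.3, 1.0]
328 [-21.1, 39.7, 1.3]
343 [-31.8, 44.6, 1.7]
358 [-11.6, 1.9, 0.3]
373 [-23.3, 0.8, 0.7]
388 [-34.3, -3.3, 1.0]
403 [-43.8, -10.1, 1.3]
418 [-51.3, -19.2, 1.7]
```

Request:
move_arm:
  motion:
    - [-7.5,-9.1,0.3,0,0,0,1]
    - [-12.3,-19.8,0.7,0,0,0,1]
    - [-14.3,-31.3,1,0,0,0,1]
    - [-13.2,-43,1.3,0,0,0,1]
    - [-9,-54,1.7,0,0,0,1]

```text
clock: 12.72
tool_pos: [0.5423, 0.0741, 0.1824]
eef_rot: [0.736, 0.678, 0.0, -0.0]
contact_force: [2.4, 1.9, -3.9]
opening: 0.223
finger_force: 8.0
```

Request:
move_arm:
  motion:
    - [6.8,-9.6,0.3,0,0,0,1]
    - [15.9,-17,0.7,0,0,0,1]
    - [26.6,-21.9,1,0,0,0,1]
    - [38.2,-23.8,1.3,0,0,0,1]
    - [49.9,-22.7,1.7,0,0,0,1]

```text
clock: 13.35
tool_pos: [0.5248, 0.1256, 0.1806]
eef_rot: [0.736, 0.677, -0.0, 0.0]
contact_force: [3.5, -2.7, -3.0]
opening: 0.223
finger_force: 8.0
```

```bash
python3 -c "
from h import *
hub();inbox()"
```

```text
hub 310 [165.8 166.5 167.3]
box [-41.5 152.8 180.6] F [ 4.1 -0.5 -2.8] fing 8.0 open 0.226 t 13.4 q7 -0.19598447301673355
```

Sinking as expected (3.1 mm over 150°). Continuing.

Request:
move_arm:
  motion:
    - [11,4.1,0.3,0,0,0,1]
    - [20.6,10.9,0.7,0,0,0,1]
    - [28,20,1,0,0,0,1]
    - [32.9,30.7,1.3,0,0,0,1]
    - [34.8,42.3,1.7,0,0,0,1]

```text
clock: 14.02
tool_pos: [0.5695, 0.1567, 0.1787]
eef_rot: [0.735, 0.678, -0.001, -0.001]
contact_force: [-1.3, -3.5, -2.0]
opening: 0.226
finger_force: 8.0
```

Request:
move_arm:
  motion:
    - [-1.1,11.7,0.3,0,0,0,1]
    - [-5.2,22.7,0.7,0,0,0,1]
    - [-12.1,32.3,1,0,0,0,1]
    - [-21.1,39.7,1.3,0,0,0,1]
    - [-31.8,44.6,1.7,0,0,0,1]

```text
clock: 14.65
tool_pos: [0.6119, 0.1209, 0.1772]
eef_rot: [0.736, 0.678, 0.0, -0.0]
contact_force: [-1.4, 1.2, -1.5]
opening: 0.221
finger_force: 8.0
```

```bash
python3 -c "
from h import *
hub();inbox()"
```

```text
hub 95 [162.2 162.9 163.8]
box [ 45.5 149.9 177.2] F [-0.6 -1.1 -2.1] fing 8.0 open 0.221 t 14.7 q7 -0.1693006892433532
```

Request:
move_arm:
  motion:
    - [-11.6,1.9,0.3,0,0,0,1]
    - [-23.3,0.8,0.7,0,0,0,1]
    - [-34.3,-3.3,1,0,0,0,1]
    - [-43.8,-10.1,1.3,0,0,0,1]
    - [-43.8,-10.1,1.3,0,0,0,1]

```text
clock: 15.32
tool_pos: [0.5964, 0.0768, 0.1759]
eef_rot: [0.736, 0.677, -0.001, -0.0]
contact_force: [-0.1, -0.9, -2.3]
opening: 0.223
finger_force: 8.0
```

Request:
move_arm:
  motion:
    - [0,0,0,0,0,0,1]
    - [0,0,0,0,0,0,1]
    - [0,0,0,0,0,0,1]

```text
clock: 15.7
tool_pos: [0.598, 0.0782, 0.1759]
eef_rot: [0.735, 0.678, 0.0, 0.0]
contact_force: [0.1, -0.5, -1.7]
opening: 0.225
finger_force: 8.0
```

```bash
python3 -c "
from h import *
hub('pics/w5.png');inbox()"
```

```text
hub 1985 [160.8 161.6 162.4]
box [ 34.4 109.  176. ] F [-0.8 -0.8 -1.7] fing 8.0 open 0.219 t 15.75 q7 -0.1095462690038456
```

View pics/w5.png

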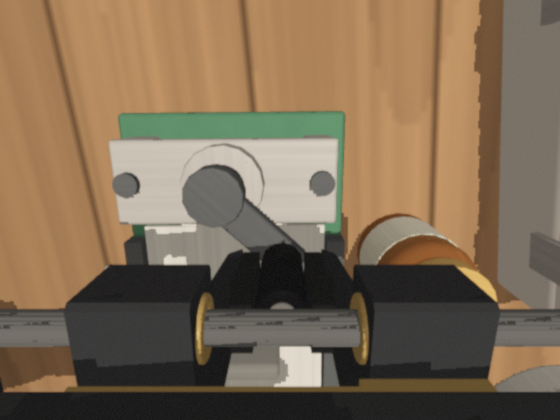

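The crank is one full turn on, with the hub at (213,197) and the handle held between the pads. The hub is 8.0 mm below its post-drop height, so the bolt is at about −16 mm.

```bash
python3 -c "
from plant import finish_job
print(finish_job())"
```

```text
the job is handed in; nothing more can be done
None
```

I slid the cover shut, turned the bolt back until it dropped one thread, turned it one full turn forward (about 16 mm down), and handed the job in at about 16 s with the crank handle held still at 8 N; the interface gave no verdict, and I took no final picture of the bystanders.

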